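Load the mill's tool carrier from the bench rack, keeping the order

TASK

The four milling tools stand in the green bench rack in the order in which the job uses them. Move them all into the empty aluminium tool carrier, one per pocket and fully seated, in the same order from left to right as seen from the robot. Keep the tools upright, do not knock them against each other, and leave the spray can, the setup block and the caliper where they are.

Things in the scene. Friction and masses are not known exactly. Their poses are not given: they have to be found in the camera images.
- facemill_grip (a point): face mill: dark cutter, diameter 50, 34 tall, five gold inserts round its flat top; grip the cutter (50 wide). Top end 17 above this point, which lies on the axis, mid-way up the grip, 123 above the lower end (mm). z up. Below: flange of diameter 46, from 30 to 50 under the point; taper 32 to 18; pull stud 13 thick. 0.75 kg, lifts out freely
- endmill_grip (a point): collet chuck: slim slotted dark nut, diameter 35, 24 tall, a gold 12 mm end mill standing from its middle; grip the nut (35 wide). Top end 36 above this point, which lies on the axis, mid-way up the grip, 123 above the lower end (mm). z up. Below: flange of diameter 46, from 30 to 50 under the point; taper 32 to 18; pull stud 13 thick. 0.5 kg, lifts out freely
- drillchuck_grip (a point): drill chuck: dark knurled sleeve, diameter 43, 33 tall, under a bright cone with a thin 6 mm drill; grip the sleeve (43 wide). Top end 39 above this point, which lies on the axis, mid-way up the grip, 123 above the lower end (mm). z up. Below: flange of diameter 46, from 30 to 50 under the point; taper 32 to 18; pull stud 13 thick. 0.65 kg, lifts out freely
- boringhead_grip (a point): boring head: bright round body, diameter 46, 31 tall, under a dark cross slide (overhangs 3) with an off-centre 10 mm bar; grip the body (46 wide). Top end 35 above this point, which lies on the axis, mid-way up the grip, 123 above the lower end (mm). z up. Below: flange of diameter 46, from 30 to 50 under the point; taper 32 to 18; pull stud 13 thick. 0.7 kg, lifts out freely
- from_facemill: fixed black plastic pocket ring of the bench rack in which the face mill stands at the start; stays there, so it tells that tool's place in the row. 58 mm outside, bore 36, 20 tall. Origin on its axis at its underside, 60 mm above the bench; the flange rests on its top
- from_endmill: fixed black plastic pocket ring of the bench rack in which the collet chuck with the end mill stands at the start; stays there, so it tells that tool's place in the row. 58 mm outside, bore 36, 20 tall. Origin on its axis at its underside, 60 mm above the bench; the flange rests on its top
- from_drillchuck: fixed black plastic pocket ring of the bench rack in which the drill chuck stands at the start; stays there, so it tells that tool's place in the row. 58 mm outside, bore 36, 20 tall. Origin on its axis at its underside, 60 mm above the bench; the flange rests on its top
- from_boringhead: fixed black plastic pocket ring of the bench rack in which the boring head stands at the start; stays there, so it tells that tool's place in the row. 58 mm outside, bore 36, 20 tall. Origin on its axis at its underside, 60 mm above the bench; the flange rests on its top
- bench_rack: green sheet-steel rack, fixed, full at the start; the nearer or the farther rack. 330 mm long (y), 84 deep (x), plate 70 high. Four pockets along y at +112.5, +37.5, -37.5, -112.5 mm (left to right seen from the robot). Origin: middle of underside; yaw within 0.2 rad. Feet spread to 380 mm
- carrier: the mill's tool carrier: bare aluminium rack, handle at each end (103 high, 177 from the middle), fixed, empty at the start. 330 mm long (y), 84 deep (x), plate 70 high. Four pockets along y at +112.5, +37.5, -37.5, -112.5 mm (left to right seen from the robot). Origin: middle of underside; yaw within 0.2 rad. Black ring pockets, bore 36, tops 80 high; shanks centre themselves; a seated tool's grip point is 130 mm up
- spray_can: bystander: standing spray can, 66 mm in diameter, 194 mm tall, at the left; origin at its underside
- setup_block: bystander: steel setup block with holes, 76 x 51 x 25 mm, lying at the right; origin at its underside
- caliper: bystander: digital caliper lying at the right, 230 mm long, about 80 mm wide, 10 mm thick; origin at its underside
Mind the look-alikes: they are no part of the job. Leave any purple or red look-alike of the part that bears endmill_grip alone.

How it is judged (in metres and radians):
At the end, for the whole second after the job is handed in: Each tool stands in the carrier pocket with the same place in the row, left to right, as its old pocket in the bench rack: axis within 8 mm of the pocket's, seated (grip point 130 mm +- 6 mm above the carrier's foot), upright within 0.08 rad and at rest (((y of from_facemill in the frame of bench_rack between 0.0925 and 0.1325 m and y of facemill_grip in the frame of carrier between 0.1045 and 0.1205 m) or (y of from_facemill in the frame of bench_rack between 0.0175 and 0.0575 m and y of facemill_grip in the frame of carrier between 0.0295 and 0.0455 m) or (y of from_facemill in the frame of bench_rack between -0.0575 and -0.0175 m and y of facemill_grip in the frame of carrier between -0.0455 and -0.0295 m) or (y of from_facemill in the frame of bench_rack between -0.1325 and -0.0925 m and y of facemill_grip in the frame of carrier between -0.1205 and -0.1045 m)) and x of facemill_grip in the frame of carrier between -0.008 and 0.008 m and z of facemill_grip in the frame of carrier between 0.124 and 0.136 m and angle between each of facemill_grip, endmill_grip, drillchuck_grip, boringhead_grip's own z axis and vertical below 0.08 rad and linear speed of each of facemill, endmill, drillchuck, boringhead below 0.02 m/s and angular speed of each of facemill, endmill, drillchuck, boringhead below 0.1 rad/s and ((y of from_endmill in the frame of bench_rack between 0.0925 and 0.1325 m and y of endmill_grip in the frame of carrier between 0.1045 and 0.1205 m) or (y of from_endmill in the frame of bench_rack between 0.0175 and 0.0575 m and y of endmill_grip in the frame of carrier between 0.0295 and 0.0455 m) or (y of from_endmill in the frame of bench_rack between -0.0575 and -0.0175 m and y of endmill_grip in the frame of carrier between -0.0455 and -0.0295 m) or (y of from_endmill in the frame of bench_rack between -0.1325 and -0.0925 m and y of endmill_grip in the frame of carrier between -0.1205 and -0.1045 m)) and x of endmill_grip in the frame of carrier between -0.008 and 0.008 m and z of endmill_grip in the frame of carrier between 0.124 and 0.136 m and ((y of from_drillchuck in the frame of bench_rack between 0.0925 and 0.1325 m and y of drillchuck_grip in the frame of carrier between 0.1045 and 0.1205 m) or (y of from_drillchuck in the frame of bench_rack between 0.0175 and 0.0575 m and y of drillchuck_grip in the frame of carrier between 0.0295 and 0.0455 m) or (y of from_drillchuck in the frame of bench_rack between -0.0575 and -0.0175 m and y of drillchuck_grip in the frame of carrier between -0.0455 and -0.0295 m) or (y of from_drillchuck in the frame of bench_rack between -0.1325 and -0.0925 m and y of drillchuck_grip in the frame of carrier between -0.1205 and -0.1045 m)) and x of drillchuck_grip in the frame of carrier between -0.008 and 0.008 m and z of drillchuck_grip in the frame of carrier between 0.124 and 0.136 m and ((y of from_boringhead in the frame of bench_rack between 0.0925 and 0.1325 m and y of boringhead_grip in the frame of carrier between 0.1045 and 0.1205 m) or (y of from_boringhead in the frame of bench_rack between 0.0175 and 0.0575 m and y of boringhead_grip in the frame of carrier between 0.0295 and 0.0455 m) or (y of from_boringhead in the frame of bench_rack between -0.0575 and -0.0175 m and y of boringhead_grip in the frame of carrier between -0.0455 and -0.0295 m) or (y of from_boringhead in the frame of bench_rack between -0.1325 and -0.0925 m and y of boringhead_grip in the frame of carrier between -0.1205 and -0.1045 m)) and x of boringhead_grip in the frame of carrier between -0.008 and 0.008 m and z of boringhead_grip in the frame of carrier between 0.124 and 0.136 m); the robot touches nothing.
It fails at once if a tool is tipped more than 35 degrees from upright (angle between any of facemill_grip, endmill_grip, drillchuck_grip, boringhead_grip's own z axis and vertical above 0.61 rad).
It fails at once if one tool knocks against another (over 5 N) (contact force between facemill and endmill above 5 N or contact force between any of facemill, endmill and drillchuck above 5 N or contact force between any of facemill, endmill, drillchuck and boringhead above 5 N).
It fails at once if a bystander (spray can, setup block, caliper) is pushed more than 20 mm from its place (distance of any of spray_can, setup_block, caliper from where it was at the start of the episode above 0.02 m).
It also fails if it takes over 115 s, if anything falls off the work surface, if the arm or the gripper's body presses on something with over 40 N, if the wrist force passes 120 N, or if a joint passes its speed limit or range.

ROBOT

A 6-joint arm with a two-finger parallel gripper is mounted at the origin on the work surface. World frame = base frame: x ahead of the robot, y to its left, z up, the work surface at z = 0. Lengths are in mm, angles in degrees, forces in N, time in s.
With the tool pointing down it reaches from about 350 to 850 mm from the base axis. Payload 8.1 kg.
Tool frame: the origin (TCP) lies where the fingers leave the gripper's body, on its centre line; the fingertips stand 73 mm ahead of it and the grasp point (between the pads) lies 54 mm ahead of it; z points along the fingers, y is the line along which they close (so a half turn about z gives the same grasp; the last joint's range is limited). The gripper opens to 85 mm and grips with 20 to 120 N. Pads are 22 mm wide; open, the fingers measure 114 mm over their backs; the gripper's body (76 mm by 85 mm) begins 54 mm behind the grasp point. The pads swing forward as they close: fully open they stand 13 mm farther back than shut.
Start: joints at [-80.81, 7.471, 85.268, -0, 87.261, -4.893], TCP at [146.02, -581.966, 303.892] pointing down, gripper open.
Joint ranges: [-169.43, 169.43], [-51.17, 129.36], [1.28, 143.12], [-76.62, 256.62], [0, 156.53], [-152.29, 152.29]. Speed limits (degrees/s): [136.94, 136.94, 159.86, 180, 180, 180].

INTERFACE

Orientations are given as [roll, pitch, yaw] about the fixed x, y, z axes, in that order (R = Rz(yaw) Ry(pitch) Rx(roll)).
In Python, from bench import sense, optics, r gives the robot as it stands.
- The arm moves only by the tool servo_tool, never from a script. Its argument "plan" is a list that holds one entry, the list of rows, each a list of 5 numbers: the shift along the world's x, y, z in m, then the turn about the world's z in degrees, then the finger opening in m, from 0 to 0.0854. A call has 1 to 10 rows; each row shifts and turns the commanded pose from where the row before left it; what a row does not reach is not made up. A row lasts 1/10 s, in which the tool goes at most 50 mm and 8.59 degrees, less where a joint would pass 70% of its speed; a pose out of reach is approached as far as the arm can. A call is refused whole if a number of a shift passes 0.05 or a number of a turn 8.59, either way. A call with a gripper value outside its range is refused whole. The fingers move at their own pace and stop on an object; "force" is the grip in N (left out, the last holds). Time passes only in rows, so rows that do not move let the fingers close. It gives the time, the measured TCP pose, the force, the opening and the grip force at its end, in the units of the state.
- sense(): the state, without advancing time (a new reading comes with each control period).
- optics.snapshot(name): name is "scene" or "side" or "wrist"; returns a dict with "frame" (400x640x3 uint8, blue, green, red), "fx", "fy", "cx", "cy" (pixels), "dist_coeffs" ([k1, k2, p1, p2, k3] as OpenCV has them; the pictures are not rectified), "cam_to_world" (4x4, takes a point from camera to world coordinates). Camera axes: x right, y down, z forward; pixel columns grow to the right and rows downward; lengths in mm; the calibration is good to about 2 mm. A picture is of the moment at which its call begins. There is no depth.
- r.hand_in(): hands the job in; it is judged then, once.
The state is a dict: "time": time; "joint_pos": joint angles; "qd": joint speeds; "joint_efforts": joint torques, N m; "tool_pos": TCP position; "tcp_rot": TCP orientation; "ft_force": force on the tool from outside, world axes, zero at the start; "wrist_torque": the same for the moment, N m; "finger_gap": finger opening in mm; "grip_force": force on a finger pad.
Only numpy, scipy, OpenCV 4.12 (cv2) and the standard library are available. Lean on these libraries where they do the work, as an engineer would, in place of code of your own. Each camera call takes 0.05 s, during which the arm holds its last target. There are 200 camera calls.

## Working session

There is one attempt and no reset: what is moved stays moved. The work goes in short steps, Python scripts to look and compute and a tool call to move; the robot and the scene stay as the last step left them, time stands still between calls to the robot, and variables do not carry over. Pictures are saved under pics/ and viewed, at most 14 in all, crops included, and the job is handed in when it is done.

Besides the shell and the picture viewer there is one more tool, called after "Request:" by a JSON object that holds its "name" and its "arguments". servo_tool: Moves the arm, as the interface text tells. Its arguments: {"type":"object","properties":{"plan":{"type":"array"},"force":{"type":"number"}},"required":["plan"]}

```bash
mkdir -p pics; cat > h.py <<'E'
import numpy as np, cv2
from bench import sense, optics, r
def snap(n,f):
    s=optics.snapshot(n); cv2.imwrite('pics/'+f,s['frame']); np.savez('pics/'+f+'.npz',K=np.array([[s['fx'],0,s['cx']],[0,s['fy'],s['cy']],[0,0,1.]]),d=np.array(s['dist_coeffs'],float),T=np.array(s['cam_to_world'])); return s
def ray(f,px):
    c=np.load('pics/'+f+'.npz'); p=cv2.undistortPoints(np.array([[px]],float),c['K'],c['d'])[0,0]
    T=c['T']; return T[:3,3],T[:3,:3]@np.array([p[0],p[1],1])
def onz(f,px,z):
    o,d=ray(f,px); return (o+d*(z-o[2])/d[2]).round(1)
def proj(f,P):
    c=np.load('pics/'+f+'.npz'); W=np.linalg.inv(c['T']); 
    return cv2.projectPoints(np.array(P,float).reshape(-1,1,3),cv2.Rodrigues(W[:3,:3])[0],W[:3,3],c['K'],c['d'])[0][:,0].round(1)
E
python3 - <<'E'
from h import *
for n in ('scene','side','wrist'):
    s=snap(n,n+'0.png'); print(n,np.array(s['cam_to_world']).round(2).tolist(),s['fx'])
print(sense())
E
```

```text
scene [[-0.77, 0.43, -0.48, 1225.5], [0.64, 0.53, -0.55, 853.31], [0.02, -0.73, -0.68, 1148.31], [0.0, 0.0, 0.0, 1.0]] 502.6460357230469
side [[-0.8, -0.35, 0.48, -3.57], [-0.59, 0.5, -0.63, 659.36], [-0.02, -0.79, -0.61, 764.55], [0.0, 0.0, 0.0, 1.0]] 432.25904032722383
wrist [[0.24, -0.93, -0.27, 214.74], [-0.97, -0.23, -0.07, -563.65], [-0.0, 0.28, -0.96, 373.3], [0.0, 0.0, 0.0, 1.0]] 317.11566390526775
{'time': 0.15, 'joint_pos': array([-8.08098622e+01,  7.50552024e+00,  8.53173213e+01, -8.98102081e-05,
        8.72616034e+01, -4.89090821e+00]), 'qd': array([ 0.11804486, -0.1378126 , -0.1740241 ,  0.0794147 , -0.13275194,
        0.02400324]), 'joint_efforts': array([-1.36425962e-03, -5.70064366e+01, -5.01159918e+01, -4.42945875e-04,
        9.63014842e-03, -3.26982831e-05]), 'tool_pos': array([ 145.96608707, -581.63014838,  303.05890354]), 'tcp_rot': array([-1.79915855e+02, -7.11029898e-03,  1.40810451e+01]), 'ft_force': array([-0.60194579, -0.16301363, -0.11555129]), 'wrist_torque': array([0.03971665, 0.03528352, 0.02480401]), 'grip_force': 0.0, 'finger_gap': 85.43518497125594}
```

View pics/scene0.png

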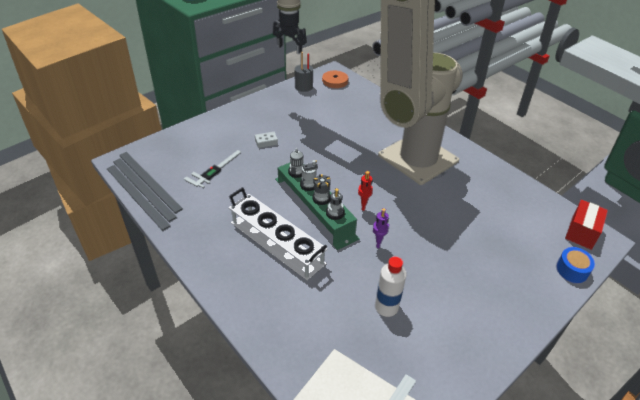

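View pics/side0.png

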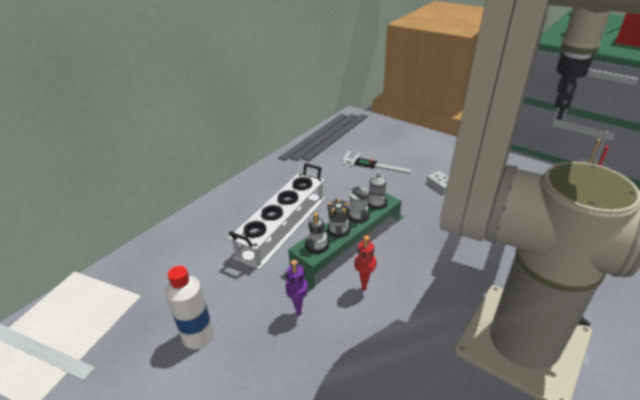

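The rack (green) is near the robot and the carrier (aluminium) is beyond it. The purple (381,228) and red (366,190) chucks stand loose and are the look-alikes. The real end mill is in the rack at about (336,203) in the scene view, with the others at (323,188), (309,176) and (296,163). I'll confirm this in an enlarged crop.

```bash
python3 - <<'E'
from h import *
a=cv2.imread('pics/scene0.png')[135:285,220:400]; cv2.imwrite('pics/sc.png',cv2.resize(a,None,fx=4,fy=4,interpolation=cv2.INTER_CUBIC))
a=cv2.imread('pics/side0.png')[150:290,220:420]; cv2.imwrite('pics/si.png',cv2.resize(a,None,fx=4,fy=4,interpolation=cv2.INTER_CUBIC))
E
```

```text
(no output)
```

View pics/sc.png

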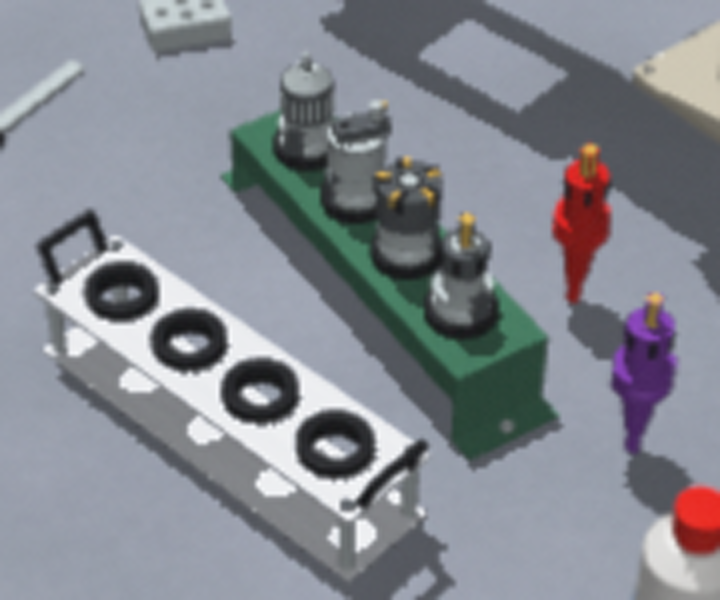

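View pics/si.png

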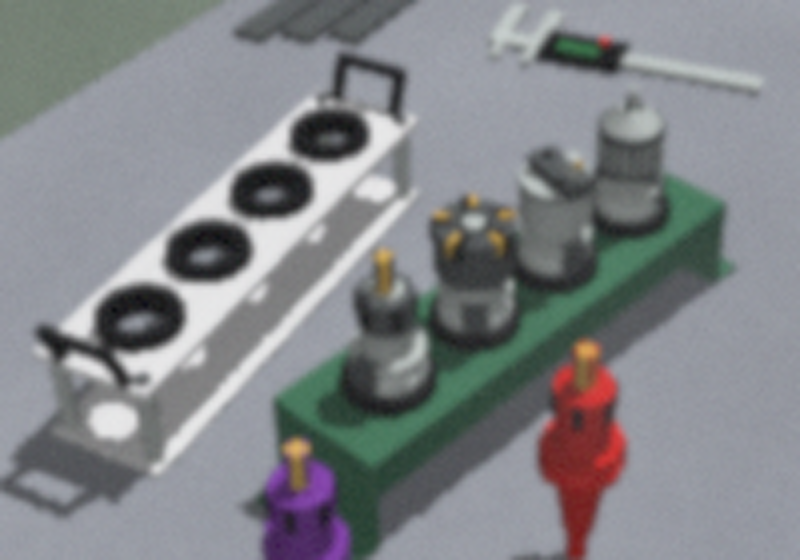

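```bash
cat > fit.py <<'E'
from h import *
from scipy.optimize import least_squares
u=lambda p,ox,oy:((p[0]+.5)/4-.5+ox,(p[1]+.5)/4-.5+oy)
S=lambda p:u(p,220,135); D=lambda p:u(p,220,150)
Y=[112.5,37.5,-37.5,-112.5]
car=[('scene0.png',S(p),Y[i],76) for i,p in enumerate([(336,442),(260,388),(190,338),(122,290)])]+[('side0.png',D(p),Y[i],76) for i,p in enumerate([(141,317),(208,250),(272,190),(331,135)])]
ra=[('scene0.png',S((467,217)),112.5,166),('scene0.png',S((409,180)),37.5,147),('scene0.png',S((306,60)),-112.5,167),
 ('side0.png',D((383,254)),112.5,166),('side0.png',D((474,222)),37.5,147),('side0.png',D((633,100)),-112.5,167)]
for o in (car,ra):
    for c in (('scene0.png','side0.png'),('scene0.png',),('side0.png',)):
        m=[q for q in o if q[0] in c]
        f=lambda v:np.concatenate([proj(q[0],[v[0]-np.sin(v[2])*q[2],v[1]+np.cos(v[2])*q[2],q[3]])[0]-q[1] for q in m])
        import h
        s=least_squares(f,[600,0,0],diff_step=1e-2,x_scale=[100,100,.1])
        v=s.x; print(c,v.round(3),np.sqrt(np.mean(s.fun**2)).round(2),[[round(v[0]-np.sin(v[2])*y,1),round(v[1]+np.cos(v[2])*y,1)] for y in Y])
E
sed -i 's/\[:,0\].round(1)/[:,0]/' h.py; python3 fit.py
```

```text
('scene0.png', 'side0.png') [6.48937e+02 9.13200e+00 1.35000e-01] 0.26 [[np.float64(633.8), np.float64(120.6)], [np.float64(643.9), np.float64(46.3)], [np.float64(654.0), np.float64(-28.0)], [np.float64(664.1), np.float64(-102.3)]]
('scene0.png',) [6.49118e+02 8.39000e+00 1.37000e-01] 0.15 [[np.float64(633.8), np.float64(119.8)], [np.float64(644.0), np.float64(45.5)], [np.float64(654.2), np.float64(-28.8)], [np.float64(664.5), np.float64(-103.1)]]
('side0.png',) [6.48069e+02 1.01620e+01 1.34000e-01] 0.2 [[np.float64(633.1), np.float64(121.7)], [np.float64(643.1), np.float64(47.3)], [np.float64(653.1), np.float64(-27.0)], [np.float64(663.1), np.float64(-101.3)]]
('scene0.png', 'side0.png') [ 4.61839e+02 -3.67790e+01 -1.25000e-01] 0.79 [[np.float64(475.9), np.float64(74.8)], [np.float64(466.5), np.float64(0.4)], [np.float64(457.2), np.float64(-74.0)], [np.float64(447.8), np.float64(-148.4)]]
('scene0.png',) [ 4.61698e+02 -3.83240e+01 -1.10000e-01] 0.43 [[np.float64(474.1), np.float64(73.5)], [np.float64(465.8), np.float64(-1.1)], [np.float64(457.6), np.float64(-75.6)], [np.float64(449.3), np.float64(-150.1)]]
('side0.png',) [ 4.61061e+02 -3.54640e+01 -1.35000e-01] 0.88 [[np.float64(476.2), np.float64(76.0)], [np.float64(466.1), np.float64(1.7)], [np.float64(456.0), np.float64(-72.6)], [np.float64(445.9), np.float64(-146.9)]]
```

```bash
python3 - <<'E'
from h import *
# look-alike tips at z~159
print(onz('scene0.png',(220+590/4,135+150/4),159),onz('side0.png',(220+587/4,150+345/4),159))
print(onz('scene0.png',(220+655/4,135+297/4),159),onz('side0.png',(220+296/4,150+445/4),159))
print(onz('scene0.png',(396,262),194))
E
```

```text
[344.2  69.7 159. ] [345.8  66.  159. ]
[419.7 213.6 159. ] [422.9 212.5 159. ]
[556.8 386.2 194. ]
```

Request:
{"name": "servo_tool", "arguments": {"plan": [[[0,0,0.03,0,0.0854],[0.01,0.02,0.03,3,0.0854],[0.016,0.03,0.03,4,0.0854],[0.016,0.03,0,4,0.0854],[0.016,0.03,0,4,0.0854],[0.016,0.03,0,4,0.0854],[0.016,0.03,0,4,0.0854],[0.016,0.03,0,4,0.0854],[0.016,0.03,0,4,0.0854],[0.016,0.03,0,4,0.0854]]]}}

```text
time: 1.15
tool_pos: [284.4, -320.6, 393.6]
tcp_rot: [-180.0, -0.0, 49.2]
ft_force: [0.7, 0.0, -0.4]
finger_gap: 85.5
grip_force: 0.0
```

Request:
{"name": "servo_tool", "arguments": {"plan": [[[0.016,0.03,0,4,0.0854],[0.016,0.03,0,4,0.0854],[0.016,0.03,0,4,0.0854],[0.016,0.03,0,4,0.0854],[0.016,0.03,0,4,0.0854],[0.016,0.03,0,4,0.0854],[0.016,0.03,0,4,0.0854],[0.016,0.03,0,3,0.0854],[0.016,0.03,0,0,0.0854],[0,0,0,0,0.0854]]]}}

```text
time: 2.15
tool_pos: [428.9, -48.9, 393.5]
tcp_rot: [-180.0, -0.1, 80.3]
ft_force: [0.1, -0.9, -0.4]
finger_gap: 85.5
grip_force: 0.0
```

Request:
{"name": "servo_tool", "arguments": {"plan": [[[0.02,0.015,0,1,0.0854],[0.02,0.015,0,1.5,0.0854],[0.005,0.015,0,0,0.0854],[0,0,0,0,0.0854],[0,0,0,0,0.0854]]]}}

```text
time: 2.65
tool_pos: [472.8, -7.4, 393.6]
tcp_rot: [-180.0, 0.0, 82.6]
ft_force: [0.4, -0.2, 0.5]
finger_gap: 85.6
grip_force: 0.0
```

```bash
python3 - <<'E'
from h import *
s=snap('wrist','w1.png'); print(sense()['tool_pos'],sense()['tcp_rot'])
P=[[475.9,74.8,166],[466.5,.4,147],[457,-74,160],[448,-148,169],[633.8,120.6,80],[643.9,46.3,80]]
print(proj('w1.png',P).round(0).tolist())
E
```

```text
[472.67972478  -7.60990924 393.76231107] [-1.79977649e+02  2.56916276e-02  8.25675189e+01]
[[307.0, 98.0], [308.0, 175.0], [309.0, 249.0], [310.0, 315.0], [444.0, 40.0], [454.0, 107.0]]
```

View pics/w1.png

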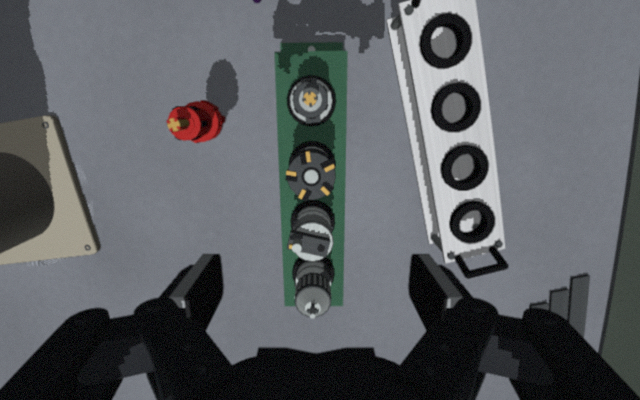

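The wrist view shows end mill (310,99), face mill (311,177), boring head (311,240) and drill tip (312,305) in the rack. Carrier rings are at (446,41), (456,107), (464,166) and (472,221). I'll combine these with the first fit.

```bash
cat > fit2.py <<'E'
import re
src=open('fit.py').read().replace("'scene0.png','side0.png'),","'scene0.png','side0.png','w1.png'),").replace("('side0.png',))","('w1.png',))")
src=src.replace("for o in (car,ra)","""car+=[('w1.png',p,Y[i],79) for i,p in enumerate([(446,41),(456,107),(464.5,166),(472.5,221)])]
ra+=[('w1.png',(310,99),112.5,166),('w1.png',(311,177),37.5,147)]
for o in (car,ra)""")
exec(src)
print(onz('w1.png',(312,303),169))
E
python3 fit2.py
```

```text
('scene0.png', 'side0.png', 'w1.png') [6.50955e+02 9.29800e+00 1.38000e-01] 0.7 [[np.float64(635.5), np.float64(120.7)], [np.float64(645.8), np.float64(46.4)], [np.float64(656.1), np.float64(-27.8)], [np.float64(666.4), np.float64(-102.1)]]
('scene0.png',) [6.49118e+02 8.39000e+00 1.37000e-01] 0.15 [[np.float64(633.8), np.float64(119.8)], [np.float64(644.0), np.float64(45.5)], [np.float64(654.2), np.float64(-28.8)], [np.float64(664.5), np.float64(-103.1)]]
('w1.png',) [6.51542e+02 9.33600e+00 1.39000e-01] 0.91 [[np.float64(636.0), np.float64(120.8)], [np.float64(646.4), np.float64(46.5)], [np.float64(656.7), np.float64(-27.8)], [np.float64(667.1), np.float64(-102.1)]]
('scene0.png', 'side0.png', 'w1.png') [ 4.63245e+02 -3.81670e+01 -1.32000e-01] 0.83 [[np.float64(478.1), np.float64(73.4)], [np.float64(468.2), np.float64(-1.0)], [np.float64(458.3), np.float64(-75.3)], [np.float64(448.4), np.float64(-149.7)]]
('scene0.png',) [ 4.61698e+02 -3.83240e+01 -1.10000e-01] 0.43 [[np.float64(474.1), np.float64(73.5)], [np.float64(465.8), np.float64(-1.1)], [np.float64(457.6), np.float64(-75.6)], [np.float64(449.3), np.float64(-150.1)]]
('w1.png',) [ 4.64266e+02 -3.85220e+01 -1.24000e-01] 0.16 [[np.float64(478.2), np.float64(73.1)], [np.float64(468.9), np.float64(-1.3)], [np.float64(459.6), np.float64(-75.7)], [np.float64(450.3), np.float64(-150.2)]]
[ 452.5 -133.7  169. ]
```

Request:
{"name": "servo_tool", "arguments": {"plan": [[[0.0015,0.02,0,0,0.0854],[0.0015,0.02,0,0,0.0854],[0.0015,0.02,0,0,0.0854],[0.001,0.021,-0.01,0,0.0854],[0,0,-0.03,0,0.0854],[0,0,-0.03,0,0.0854],[0,0,-0.03,0,0.0854],[0,0,-0.02,0,0.0854],[0,0,0,0,0.0854],[0,0,0,0,0.0854]]]}}

```text
time: 3.7
tool_pos: [478.4, 73.3, 274.5]
tcp_rot: [-180.0, 0.0, 82.5]
ft_force: [-0.7, -0.2, 0.4]
finger_gap: 85.9
grip_force: 0.0
```

Request:
{"name": "servo_tool", "arguments": {"plan": [[[0,0,-0.03,0,0.0854],[0,0,-0.03,0,0.0854],[0,0,-0.02,0,0.0854],[0,0,-0.01,0,0.0854],[0,0,0,0,0.0854],[0,0,0,0,0.0854]]]}}

```text
time: 4.3
tool_pos: [479.6, 73.9, 185.7]
tcp_rot: [179.9, -0.0, 82.6]
ft_force: [1.5, 0.0, -0.5]
finger_gap: 85.0
grip_force: 0.0
```

```bash
python3 - <<'E'
from h import *
snap('wrist','w2.png'); s=snap('side','s2.png')
a=s['frame'][120:300,220:440]; b=cv2.imread('pics/w2.png')
cv2.imwrite('pics/c2.png',np.vstack([cv2.resize(b,(480,300)),cv2.resize(a,(480,300+0))]))
print(sense()['tool_pos'])
E
```

```text
[479.68800834  74.04259974 185.87286498]
```

View pics/c2.png

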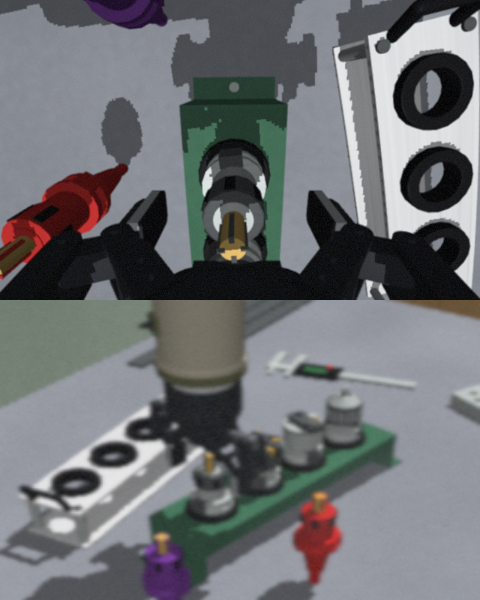

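```bash
python3 - <<'E'
from h import *
print(proj('w2.png',[[478,73.3,166],[478,73.3,142],[478,63.3,142]]))
E
```

```text
[[311.47340117 332.82956133]
 [311.95704701 293.57755971]
 [315.11852216 314.14678841]]
```

Request:
{"name": "servo_tool", "arguments": {"plan": [[[-0.0015,0,-0.002,0,0.03],[0,0,0,0,0.03],[0,0,0,0,0.03],[0,0,0,0,0.03],[0,0,0,0,0.03],[0,0,0,0,0.03],[0,0,0,0,0.03],[0,0,0,0,0.03],[0,0,0,0,0.03],[0,0,0,0,0.03]]], "force": 60}}

```text
time: 5.4
tool_pos: [477.3, 74.0, 182.3]
tcp_rot: [180.0, -0.0, 82.6]
ft_force: [0.2, -0.3, 6.2]
finger_gap: 33.5
grip_force: 59.5
```

Request:
{"name": "servo_tool", "arguments": {"plan": [[[0,0,0.01,0,0.03],[0,0,0.02,0,0.03],[0,0,0.02,0,0.03],[0,0,0.025,0,0.03],[0,0,0.025,0,0.03],[0,0,0.025,0,0.03],[0,0,0.025,0,0.03],[0,0,0.02,0,0.03],[0,0,0.01,0,0.03],[0,0,0,0,0.03]]]}}

```text
time: 6.4
tool_pos: [477.3, 74.1, 362.9]
tcp_rot: [179.9, -0.0, 82.6]
ft_force: [-0.8, -0.3, -4.9]
finger_gap: 33.5
grip_force: 60.5
```

Request:
{"name": "servo_tool", "arguments": {"plan": [[[0.008,0.002,0,1,0.03],[0.018,0.006,0,2,0.03],[0.022,0.0065,0,2,0.03],[0.022,0.0065,0,2.3,0.03],[0.022,0.0065,0,2,0.03],[0.022,0.0065,0,2,0.03],[0.022,0.0065,0,2,0.03],[0.015,0.004,0,1,0.03],[0.007,0.002,0,1,0.03],[0,0,0,0,0.03]]]}}

```text
time: 7.4
tool_pos: [635.2, 120.7, 359.5]
tcp_rot: [-179.8, -0.0, 97.9]
ft_force: [-0.3, 0.2, -4.6]
finger_gap: 33.3
grip_force: 60.9
```

Request:
{"name": "servo_tool", "arguments": {"plan": [[[0,0,0,0,0.03],[0,0,0,0,0.03],[0,0,0,0,0.03]]]}}

```text
time: 7.7
tool_pos: [634.6, 120.4, 362.2]
tcp_rot: [180.0, 0.0, 97.9]
ft_force: [0.5, 0.5, -3.3]
finger_gap: 33.3
grip_force: 60.9
```

```bash
python3 - <<'E'
from h import *
w=snap('wrist','w3.png')['frame']; s=snap('scene','s3.png')['frame']
a=s[100:260,200:413]
cv2.imwrite('pics/c3.png',np.vstack([cv2.resize(w,(480,300)),cv2.resize(a,(400,300))] if 0 else [cv2.resize(w,(480,300)),cv2.resize(a,(480,300))]))
st=sense(); print(st['tool_pos'],st['tcp_rot'],st['finger_gap'],st['ft_force'])
print(proj('w3.png',[[*st['tool_pos'][:2],st['tool_pos'][2]-18],[635.5,120.5,80],[646,46.5,80]])*.75)
E
```

```text
[634.74305747 120.43968294 362.3700241 ] [1.79963024e+02 1.54760607e-03 9.78743012e+01] 33.65560803323766 [ 0.36597977  0.16713712 -4.62499033]
[[236.79127011 250.7291614 ]
 [236.88322779 131.33029683]
 [237.05033674 177.365575  ]]
```

View pics/c3.png

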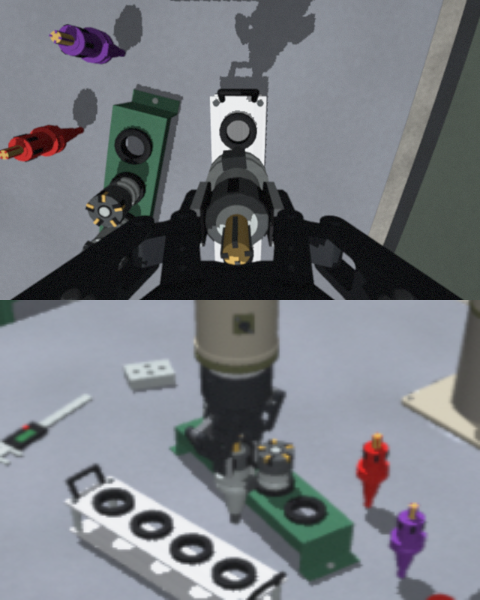

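Request:
{"name": "servo_tool", "arguments": {"plan": [[[0.001,0,-0.01,0,0.03],[0,0,-0.02,0,0.03],[0,0,-0.02,0,0.03],[0,0,-0.02,0,0.03],[0,0,-0.02,0,0.03],[0,0,-0.01,0,0.03],[0,0,-0.01,0,0.03],[0,0,-0.01,0,0.03],[0,0,-0.01,0,0.03],[0,0,-0.01,0,0.03]]]}}

```text
time: 8.8
tool_pos: [636.3, 120.6, 221.7]
tcp_rot: [179.9, 0.0, 97.9]
ft_force: [0.5, -0.0, -5.5]
finger_gap: 33.8
grip_force: 61.0
```

Request:
{"name": "servo_tool", "arguments": {"plan": [[[0,0,-0.01,0,0.03],[0,0,-0.01,0,0.03],[0,0,-0.01,0,0.03],[0,0,-0.005,0,0.03],[0,0,-0.003,0,0.03],[0,0,0,0,0.03],[0,0,0,0,0.03],[0,0,0,0,0.03]]]}}

```text
time: 9.6
tool_pos: [636.4, 120.6, 184.6]
tcp_rot: [179.9, 0.0, 97.9]
ft_force: [0.3, 0.6, -4.6]
finger_gap: 33.6
grip_force: 61.0
```

Request:
{"name": "servo_tool", "arguments": {"plan": [[[0,0,-0.002,0,0.03],[0,0,0,0,0.03],[0,0,0,0,0.0854],[0,0,0,0,0.0854],[0,0,0,0,0.0854],[0,0,0,0,0.0854],[0,0,0,0,0.0854],[0,0,0,0,0.0854]]]}}

```text
time: 10.4
tool_pos: [636.0, 120.5, 182.0]
tcp_rot: [180.0, 0.0, 97.9]
ft_force: [-0.2, 0.1, 0.7]
finger_gap: 85.4
grip_force: 0.0
```

Request:
{"name": "servo_tool", "arguments": {"plan": [[[0,0,0.015,0,0.0854],[0,0,0.02,0,0.0854],[0,0,0.02,0,0.0854],[0,0,0.03,0,0.0854],[0,0,0.03,0,0.0854],[0,0,0.03,0,0.0854],[0,0,0.02,0,0.0854],[0,0,0.01,0,0.0854],[0,0,0,0,0.0854],[0,0,0,0,0.0854]]]}}

```text
time: 11.4
tool_pos: [635.8, 120.5, 356.0]
tcp_rot: [-179.9, -0.0, 97.9]
ft_force: [0.4, -0.6, -0.3]
finger_gap: 85.3
grip_force: 0.0
```

```bash
python3 - <<'E'
from h import *
w=snap('wrist','w4.png')['frame']; s=snap('scene','s4.png')['frame']
a=s[150:280,230:403]
cv2.imwrite('pics/c4.png',np.vstack([cv2.resize(w,(480,300)),cv2.resize(a,(400,300))] if 0 else [cv2.resize(w,(480,300)),cv2.resize(a,(480,300))]))
st=sense(); print(st['tool_pos'],st['tcp_rot'],st['finger_gap'],st['ft_force'])
print(proj('w4.png',[[636,120.5,166],[646,46.5,80],[468.5,-1,147]])*.75)
print((proj('s4.png',[[636,120.5,166]])-[230,150])*480/173)
E
```

```text
[635.47893726 120.45849911 354.88446461] [-1.79828723e+02 -5.10123038e-03  9.78795900e+01] 85.59216249188239 [-0.23870036 -0.3081819  -1.1615207 ]
[[236.72627021 147.61647554]
 [236.53955318 178.86830772]
 [101.34794662 213.5787915 ]]
[[203.13362836 204.39975929]]
```

View pics/c4.png

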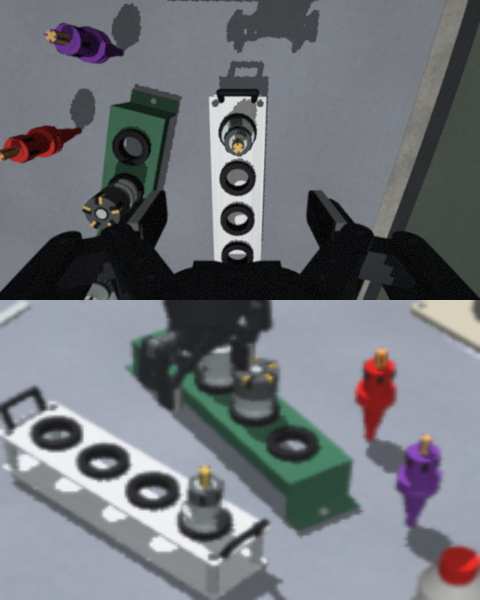

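Wrist view: end mill tip (238,147) matches the prediction, and it is seated in the first pocket. Next is the face mill.

Request:
{"name": "servo_tool", "arguments": {"plan": [[[-0.01,-0.0065,0,-1,0.0854],[-0.02,-0.015,0,-2,0.0854],[-0.022,-0.016,0,-2,0.0854],[-0.022,-0.016,0,-2,0.0854],[-0.022,-0.016,0,-2,0.0854],[-0.022,-0.016,0,-2,0.0854],[-0.022,-0.016,0,-2,0.0854],[-0.02,-0.015,0,-1.3,0.0854],[-0.007,-0.005,0,-1,0.0854],[0,0,0,0,0.0854]]]}}

```text
time: 12.5
tool_pos: [468.5, -1.3, 356.3]
tcp_rot: [-180.0, -0.0, 82.5]
ft_force: [1.1, -0.3, -0.8]
finger_gap: 85.4
grip_force: 0.0
```

Request:
{"name": "servo_tool", "arguments": {"plan": [[[0,0,-0.02,0,0.0854],[0,0,-0.03,0,0.0854],[0,0,-0.03,0,0.0854],[0,0,-0.03,0,0.0854],[0,0,-0.02,0,0.0854],[0,0,-0.02,0,0.0854],[0,0,-0.01,0,0.0854],[0,0,-0.01,0,0.0854],[0,0,0,0,0.0854],[0,0,0,0,0.0854]]]}}

```text
time: 13.5
tool_pos: [469.5, -0.9, 187.4]
tcp_rot: [180.0, -0.0, 82.6]
ft_force: [-0.2, 0.6, 0.3]
finger_gap: 85.1
grip_force: 0.0
```

```bash
python3 - <<'E'
from h import *
w=snap('wrist','w5.png')['frame']
cv2.imwrite('pics/c5.png',w)
st=sense(); print(st['tool_pos'],st['tcp_rot'],st['finger_gap'],st['ft_force'])
print(proj('w5.png',[[468.5,-1,147],[459,-75.5,160]]))
E
```

```text
[469.68185073  -0.94086556 187.83279743] [ 1.79919444e+02 -4.31699886e-03  8.25924415e+01] 85.28102263500855 [-0.08863785 -0.89990608 -1.16998458]
[[313.32016362 296.79878159]
 [314.02346957 461.37580317]]
```

View pics/c5.png

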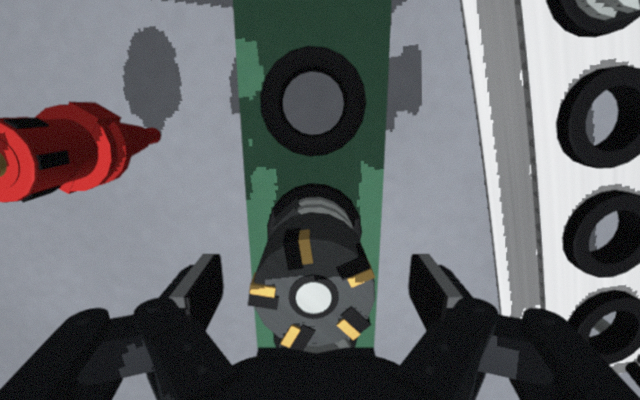

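Request:
{"name": "servo_tool", "arguments": {"plan": [[[-0.0005,0,-0.0035,0,0.0854],[0,0,0,0,0.045],[0,0,0,0,0.045],[0,0,0,0,0.045],[0,0,0,0,0.045],[0,0,0,0,0.045],[0,0,0,0,0.045],[0,0,0,0,0.045],[0,0,0,0,0.045]]], "force": 60}}

```text
time: 14.45
tool_pos: [468.7, -1.0, 184.0]
tcp_rot: [180.0, 0.0, 82.6]
ft_force: [-1.3, -0.6, 6.6]
finger_gap: 49.2
grip_force: 62.3
```

Request:
{"name": "servo_tool", "arguments": {"plan": [[[0,0,0.01,0,0.045],[0,0,0.02,0,0.045],[0,0,0.02,0,0.045],[0,0,0.025,0,0.045],[0,0,0.025,0,0.045],[0,0,0.025,0,0.045],[0,0,0.025,0,0.045],[0,0,0.02,0,0.045],[0,0,0.01,0,0.045],[0,0,0,0,0.045]]]}}

```text
time: 15.45
tool_pos: [468.7, -1.0, 364.2]
tcp_rot: [179.9, -0.0, 82.6]
ft_force: [-0.3, -0.5, -8.1]
finger_gap: 49.1
grip_force: 64.2
```

Request:
{"name": "servo_tool", "arguments": {"plan": [[[0.008,0.002,0,1,0.045],[0.018,0.006,0,2,0.045],[0.024,0.0065,0,2,0.045],[0.026,0.0065,0,2.3,0.045],[0.026,0.0065,0,2,0.045],[0.026,0.0065,0,2,0.045],[0.024,0.0065,0,2,0.045],[0.018,0.005,0,1,0.045],[0.007,0.002,0,1,0.045],[0,0,0,0,0.045]]]}}

```text
time: 16.45
tool_pos: [645.7, 46.9, 360.7]
tcp_rot: [-179.8, -0.0, 98.0]
ft_force: [-0.7, 0.3, -8.4]
finger_gap: 48.9
grip_force: 65.3
```

Request:
{"name": "servo_tool", "arguments": {"plan": [[[0,0,0,0,0.045],[0,0,0,0,0.045],[0,0,0,0,0.045]]]}}

```text
time: 16.75
tool_pos: [645.1, 46.3, 363.7]
tcp_rot: [180.0, 0.0, 97.9]
ft_force: [1.0, -0.3, -8.3]
finger_gap: 49.1
grip_force: 65.3
```

Request:
{"name": "servo_tool", "arguments": {"plan": [[[0.001,0,-0.01,0,0.045],[0,0,-0.02,0,0.045],[0,0,-0.02,0,0.045],[0,0,-0.02,0,0.045],[0,0,-0.02,0,0.045],[0,0,-0.01,0,0.045],[0,0,-0.01,0,0.045],[0,0,-0.01,0,0.045],[0,0,-0.01,0,0.045],[0,0,-0.01,0,0.045]]]}}

```text
time: 17.75
tool_pos: [646.8, 46.5, 223.3]
tcp_rot: [179.9, 0.0, 97.9]
ft_force: [0.6, 0.6, -8.8]
finger_gap: 48.7
grip_force: 65.3
```

Request:
{"name": "servo_tool", "arguments": {"plan": [[[0,0,-0.01,0,0.045],[0,0,-0.01,0,0.045],[0,0,-0.01,0,0.045],[0,0,-0.005,0,0.045],[0,0,-0.003,0,0.045],[0,0,0,0,0.045],[0,0,0,0,0.045],[0,0,0,0,0.045]]]}}

```text
time: 18.55
tool_pos: [646.9, 46.5, 186.2]
tcp_rot: [179.9, 0.0, 97.9]
ft_force: [0.4, -0.2, -8.3]
finger_gap: 48.6
grip_force: 65.3
```

Request:
{"name": "servo_tool", "arguments": {"plan": [[[0,0,-0.002,0,0.045],[0,0,0,0,0.045],[0,0,0,0,0.0854],[0,0,0,0,0.0854],[0,0,0,0,0.0854],[0,0,0,0,0.0854],[0,0,0,0,0.0854],[0,0,0,0,0.0854]]]}}

```text
time: 19.35
tool_pos: [646.6, 46.5, 183.5]
tcp_rot: [180.0, 0.0, 97.9]
ft_force: [-0.2, -0.1, -0.6]
finger_gap: 85.3
grip_force: 0.0
```

Request:
{"name": "servo_tool", "arguments": {"plan": [[[0,0,0.015,0,0.0854],[0,0,0.02,0,0.0854],[0,0,0.02,0,0.0854],[0,0,0.03,0,0.0854],[0,0,0.03,0,0.0854],[0,0,0.03,0,0.0854],[0,0,0.02,0,0.0854],[0,0,0.01,0,0.0854],[0,0,0,0,0.0854],[0,0,0,0,0.0854]]]}}

```text
time: 20.35
tool_pos: [646.3, 46.5, 357.5]
tcp_rot: [-179.9, -0.0, 97.9]
ft_force: [-0.6, -0.2, -0.1]
finger_gap: 85.4
grip_force: 0.0
```

Request:
{"name": "servo_tool", "arguments": {"plan": [[[-0.0105,-0.006,0,-1,0.0854],[-0.023,-0.015,0,-2,0.0854],[-0.025,-0.016,0,-2,0.0854],[-0.025,-0.016,0,-2,0.0854],[-0.025,-0.016,0,-2,0.0854],[-0.025,-0.016,0,-2,0.0854],[-0.025,-0.016,0,-2,0.0854],[-0.02,-0.015,0,-1.3,0.0854],[-0.009,-0.006,0,-1,0.0854],[0,0,0,0,0.0854]]]}}

```text
time: 21.35
tool_pos: [458.2, -75.9, 357.4]
tcp_rot: [-179.9, -0.0, 82.5]
ft_force: [-0.5, 0.3, -0.6]
finger_gap: 85.5
grip_force: 0.0
```

Request:
{"name": "servo_tool", "arguments": {"plan": [[[0,0,0,0,0.0854],[0,0,-0.02,0,0.0854],[0,0,-0.03,0,0.0854],[0,0,-0.03,0,0.0854],[0,0,0,0,0.0854],[0,0,0,0,0.0854]]]}}

```text
time: 21.95
tool_pos: [459.2, -74.9, 278.3]
tcp_rot: [-179.9, -0.0, 82.6]
ft_force: [0.7, -0.2, 1.0]
finger_gap: 85.5
grip_force: 0.0
```

```bash
python3 - <<'E'
from h import *
w=snap('wrist','w6.png')['frame']; s=snap('scene','s6.png')['frame']
a=s[150:280,230:403]
cv2.imwrite('pics/c6.png',np.vstack([cv2.resize(w,(480,300)),cv2.resize(a,(480,300))]))
st=sense(); print(st['tool_pos'],st['tcp_rot'],st['finger_gap'],st['ft_force'])
print(proj('w6.png',[[459,-75.5,165],[459,-75.5,146],[449.5,-150,169]])*.75)
print((proj('s6.png',[[646.5,46.5,147]])-[230,150])*480/173)
E
```

```text
[460.07834231 -75.36414003 280.24318672] [1.79870773e+02 1.43617337e-02 8.26251000e+01] 84.95937507599936 [-0.68254757  0.68554358  0.19482104]
[[236.67328371 173.10666636]
 [236.67519617 165.36676214]
 [236.81741458 252.09550241]]
[[149.10428189 180.75300828]]
```

View pics/c6.png

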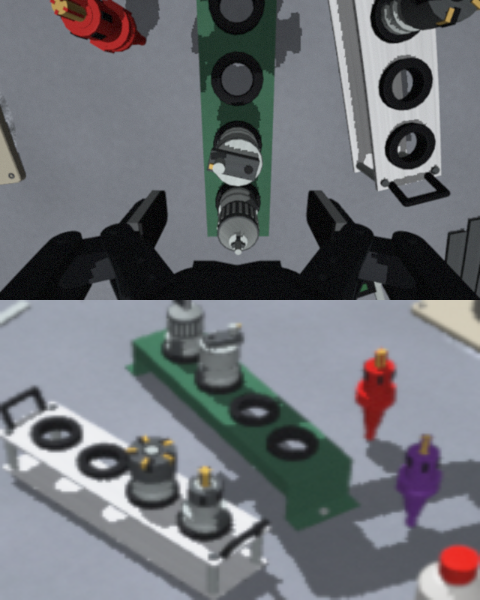

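The face mill is seated: (151,448) observed against (149,450) predicted. The boring head's body at (237,164) lies where expected, so I'll grip it.

Request:
{"name": "servo_tool", "arguments": {"plan": [[[-0.0005,0,-0.02,0,0.0854],[0,0,-0.025,0,0.0854],[0,0,-0.025,0,0.0854],[0,0,-0.015,0,0.0854],[0,0,-0.01,0,0.0854],[0,0,0,0,0.0854],[0,0,0,0,0.0854]]]}}

```text
time: 22.75
tool_pos: [459.4, -75.7, 184.8]
tcp_rot: [179.9, 0.0, 82.6]
ft_force: [0.4, 0.8, -0.1]
finger_gap: 85.3
grip_force: 0.0
```

Request:
{"name": "servo_tool", "arguments": {"plan": [[[0,0,-0.001,0,0.0854],[0,0,0,0,0.04],[0,0,0,0,0.04],[0,0,0,0,0.04],[0,0,0,0,0.04],[0,0,0,0,0.04],[0,0,0,0,0.04],[0,0,0,0,0.04],[0,0,0,0,0.04]]], "force": 60}}

```text
time: 23.65
tool_pos: [459.3, -75.6, 183.3]
tcp_rot: [179.9, 0.0, 82.6]
ft_force: [0.7, 0.9, 5.4]
finger_gap: 47.5
grip_force: 60.9
```

Request:
{"name": "servo_tool", "arguments": {"plan": [[[0,0,0,0,0.0854],[0,0,0,0,0.0854],[0,0,0,0,0.0854],[0,0,-0.005,0,0.0854],[0,0,0,0,0.0854],[0,0,0,0,0.04],[0,0,0,0,0.04],[0,0,0,0,0.04],[0,0,0,0,0.04],[0,0,0,0,0.04]]]}}

```text
time: 24.65
tool_pos: [459.1, -75.6, 177.9]
tcp_rot: [179.9, 0.0, 82.6]
ft_force: [2.3, 0.0, 1.1]
finger_gap: 47.1
grip_force: 61.6
```

Request:
{"name": "servo_tool", "arguments": {"plan": [[[0,0,0,0,0.04],[0,0,0,0,0.04],[0,0,0,0,0.04],[0,0,0,0,0.04]]]}}

```text
time: 25.05
tool_pos: [459.1, -75.6, 177.9]
tcp_rot: [179.9, 0.0, 82.6]
ft_force: [5.1, 0.2, 4.2]
finger_gap: 47.1
grip_force: 62.9
```

```bash
python3 - <<'E'
from h import *
w=snap('wrist','w7.png')['frame']
cv2.imwrite('pics/c7.png',w)
print([round(sense()['finger_gap'],1)],proj('w7.png',[[459.3,-75.6,165]]))
E
```

```text
[46.8] [[316.56570081 344.87394873]]
```

View pics/c7.png

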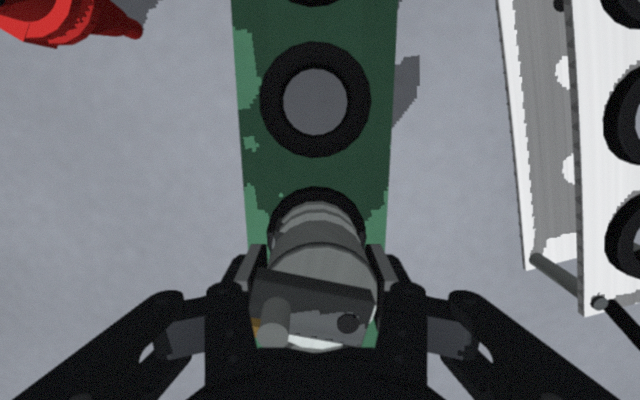

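Request:
{"name": "servo_tool", "arguments": {"plan": [[[0,0,0.01,0,0.04],[0,0,0.02,0,0.04],[0,0,0.02,0,0.04],[0,0,0.025,0,0.04],[0,0,0.025,0,0.04],[0,0,0.025,0,0.04],[0,0,0.025,0,0.04],[0,0,0.02,0,0.04],[0,0,0.01,0,0.04],[0,0,0,0,0.04]]]}}

```text
time: 26.1
tool_pos: [458.2, -75.4, 357.6]
tcp_rot: [-180.0, 0.0, 82.6]
ft_force: [-0.2, 0.2, -8.1]
finger_gap: 46.6
grip_force: 62.7
```

Request:
{"name": "servo_tool", "arguments": {"plan": [[[0.01,0.002,0,1,0.04],[0.02,0.006,0,2,0.04],[0.027,0.0065,0,2,0.04],[0.0285,0.0065,0,2.3,0.04],[0.0285,0.0065,0,2,0.04],[0.0285,0.0065,0,2,0.04],[0.027,0.0065,0,2,0.04],[0.02,0.005,0,1,0.04],[0.008,0.002,0,1,0.04],[0,0,0,0,0.04]]]}}

```text
time: 27.1
tool_pos: [656.2, -27.5, 354.5]
tcp_rot: [-179.8, -0.1, 98.0]
ft_force: [-0.4, -0.2, -7.1]
finger_gap: 47.0
grip_force: 64.8
```

Request:
{"name": "servo_tool", "arguments": {"plan": [[[0,0,0,0,0.04],[0,0,0,0,0.04],[0,0,0,0,0.04]]]}}

```text
time: 27.4
tool_pos: [655.5, -28.2, 357.7]
tcp_rot: [180.0, 0.0, 97.9]
ft_force: [-0.1, -1.0, -8.1]
finger_gap: 46.8
grip_force: 64.8
```

```bash
python3 - <<'E'
from h import *
w=snap('wrist','w8.png')['frame']; s=snap('side','s8.png')['frame']
a=s[60:260,200:466]
cv2.imwrite('pics/c8.png',np.vstack([cv2.resize(w,(480,300)),cv2.resize(a,(400,300))] if 0 else [cv2.resize(w,(480,300)),cv2.resize(a,(480,300))]))
st=sense(); print(st['tool_pos'],st['tcp_rot'],st['finger_gap'],st['ft_force'])
E
```

```text
[655.67572916 -28.18780044 357.88471804] [1.79967194e+02 9.65217591e-03 9.78577043e+01] 47.15991070077453 [ 0.42208806 -0.16445167 -7.38487131]
```

View pics/c8.png

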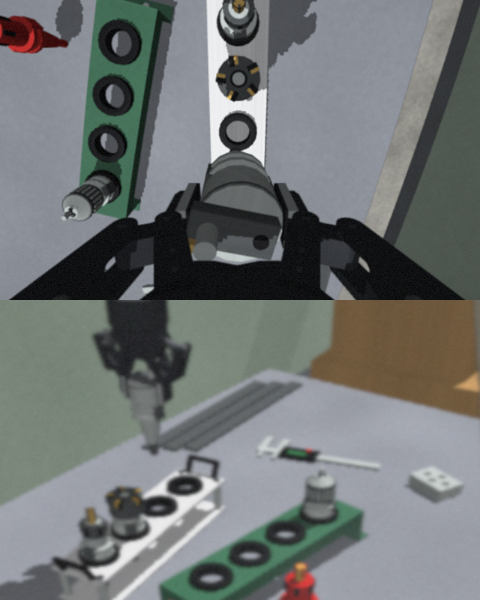

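The boring head hangs upright, and the target pocket shows at (238,132), straight ahead of it. I'll lower it.

Request:
{"name": "servo_tool", "arguments": {"plan": [[[0.001,0,-0.01,0,0.04],[0,0,-0.02,0,0.04],[0,0,-0.02,0,0.04],[0,0,-0.02,0,0.04],[0,0,-0.02,0,0.04],[0,0,-0.01,0,0.04],[0,0,-0.01,0,0.04],[0,0,-0.01,0,0.04],[0,0,-0.01,0,0.04],[0,0,-0.01,0,0.04]]]}}

```text
time: 28.5
tool_pos: [657.3, -28.0, 217.3]
tcp_rot: [179.9, 0.0, 97.9]
ft_force: [-0.3, 0.6, -6.7]
finger_gap: 47.3
grip_force: 64.6
```

Request:
{"name": "servo_tool", "arguments": {"plan": [[[0,0,-0.01,0,0.04],[0,0,-0.01,0,0.04],[0,0,-0.01,0,0.04],[0,0,-0.005,0,0.04],[0,0,-0.003,0,0.04],[0,0,0,0,0.04],[0,0,0,0,0.04],[0,0,0,0,0.04]]]}}

```text
time: 29.3
tool_pos: [657.4, -28.0, 180.1]
tcp_rot: [179.9, 0.0, 97.9]
ft_force: [-0.3, -0.7, -8.1]
finger_gap: 47.1
grip_force: 64.7
```

Request:
{"name": "servo_tool", "arguments": {"plan": [[[0,0,-0.002,0,0.04],[0,0,0,0,0.04],[0,0,0,0,0.0854],[0,0,0,0,0.0854],[0,0,0,0,0.0854],[0,0,0,0,0.0854],[0,0,0,0,0.0854],[0,0,0,0,0.0854]]]}}

```text
time: 30.1
tool_pos: [657.1, -28.0, 177.5]
tcp_rot: [180.0, 0.0, 97.9]
ft_force: [0.0, -0.2, -1.3]
finger_gap: 85.2
grip_force: 0.0
```

Request:
{"name": "servo_tool", "arguments": {"plan": [[[0,0,0.015,0,0.0854],[0,0,0.02,0,0.0854],[0,0,0.02,0,0.0854],[0,0,0.03,0,0.0854],[0,0,0.03,0,0.0854],[0,0,0.03,0,0.0854],[0,0,0.025,0,0.0854],[0,0,0.01,0,0.0854],[0,0,0,0,0.0854],[0,0,0,0,0.0854]]]}}

```text
time: 31.1
tool_pos: [656.8, -27.9, 356.3]
tcp_rot: [-179.9, -0.0, 97.9]
ft_force: [0.8, 0.2, -1.2]
finger_gap: 85.5
grip_force: 0.0
```

Request:
{"name": "servo_tool", "arguments": {"plan": [[[-0.0125,-0.006,0,-1,0.0854],[-0.025,-0.015,0,-2,0.0854],[-0.028,-0.016,0,-2,0.0854],[-0.028,-0.016,0,-2,0.0854],[-0.028,-0.016,0,-2,0.0854],[-0.028,-0.016,0,-2,0.0854],[-0.028,-0.016,0,-2,0.0854],[-0.02,-0.015,0,-1.3,0.0854],[-0.009,-0.006,0,-1,0.0854],[0,0,0,0,0.0854]]]}}

```text
time: 32.1
tool_pos: [449.6, -150.4, 356.2]
tcp_rot: [-179.9, -0.0, 82.5]
ft_force: [-0.1, -0.2, 0.1]
finger_gap: 85.3
grip_force: 0.0
```

Request:
{"name": "servo_tool", "arguments": {"plan": [[[0,0,0,0,0.0854],[0,0,-0.02,0,0.0854],[0,0,-0.03,0,0.0854],[0,0,-0.03,0,0.0854],[0,0,0,0,0.0854],[0,0,0,0,0.0854]]]}}

```text
time: 32.7
tool_pos: [450.8, -149.3, 277.3]
tcp_rot: [-179.9, -0.0, 82.7]
ft_force: [0.0, -0.1, 1.2]
finger_gap: 85.2
grip_force: 0.0
```

```bash
python3 - <<'E'
from h import *
w=snap('wrist','w9.png')['frame']; s=snap('scene','s9.png')['frame']
a=s[150:280,230:403]
cv2.imwrite('pics/c9.png',np.vstack([cv2.resize(w,(480,300)),cv2.resize(a,(480,300))]))
st=sense(); print(st['tool_pos'],st['tcp_rot'],st['finger_gap'],st['ft_force'])
print(proj('w9.png',[[449.5,-150,169]])*.75)
E
```

```text
[ 451.60552793 -149.95538076  279.28245028] [1.79868309e+02 3.21551309e-02 8.26274898e+01] 85.02609247914 [ 0.04695348  0.37080576 -0.10816866]
[[235.35117448 175.69476482]]
```

View pics/c9.png

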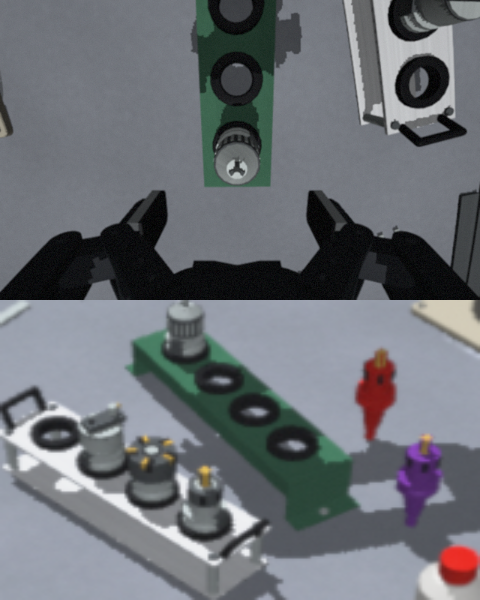

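The boring head is seated in pocket 3. The drill chuck is at (237,168), centred between the fingers.

Request:
{"name": "servo_tool", "arguments": {"plan": [[[0,0,-0.02,0,0.0854],[0,0,-0.025,0,0.0854],[0,0,-0.025,0,0.0854],[0,0,-0.015,0,0.0854],[0,0,-0.01,0,0.0854],[0,0,0,0,0.0854],[0,0,0,0,0.0854]]]}}

```text
time: 33.5
tool_pos: [451.3, -150.3, 183.8]
tcp_rot: [179.9, 0.0, 82.6]
ft_force: [0.0, -0.1, -0.3]
finger_gap: 85.0
grip_force: 0.0
```

Request:
{"name": "servo_tool", "arguments": {"plan": [[[0,0,-0.001,0,0.0854],[0,0,0,0,0.037],[0,0,0,0,0.037],[0,0,0,0,0.037],[0,0,0,0,0.037],[0,0,0,0,0.037],[0,0,0,0,0.037],[0,0,0,0,0.037],[0,0,0,0,0.037]]], "force": 60}}

```text
time: 34.4
tool_pos: [450.6, -150.0, 182.0]
tcp_rot: [180.0, 0.0, 82.6]
ft_force: [-3.9, -0.0, 6.8]
finger_gap: 42.0
grip_force: 60.6
```

Request:
{"name": "servo_tool", "arguments": {"plan": [[[0,0,0.01,0,0.037],[0,0,0.02,0,0.037],[0,0,0.02,0,0.037],[0,0,0.025,0,0.037],[0,0,0.025,0,0.037],[0,0,0.025,0,0.037],[0,0,0.025,0,0.037],[0,0,0.02,0,0.037],[0,0,0.01,0,0.037],[0,0,0,0,0.037]]]}}

```text
time: 35.4
tool_pos: [450.8, -150.1, 362.5]
tcp_rot: [179.9, 0.0, 82.6]
ft_force: [0.5, -0.4, -6.2]
finger_gap: 41.4
grip_force: 61.9
```

Request:
{"name": "servo_tool", "arguments": {"plan": [[[0.01,0.002,0,1,0.037],[0.022,0.006,0,2,0.037],[0.03,0.0065,0,2,0.037],[0.031,0.0065,0,2.3,0.037],[0.031,0.0065,0,2,0.037],[0.031,0.0065,0,2,0.037],[0.03,0.0065,0,2,0.037],[0.022,0.005,0,1,0.037],[0.008,0.002,0,1,0.037],[0,0,0,0,0.037]]]}}

```text
time: 36.4
tool_pos: [666.0, -101.7, 358.4]
tcp_rot: [-179.8, -0.1, 98.0]
ft_force: [-1.6, -0.0, -6.0]
finger_gap: 41.5
grip_force: 63.1
```

Request:
{"name": "servo_tool", "arguments": {"plan": [[[0,0,0,0,0.037],[0,0,0,0,0.037],[0,0,0,0,0.037]]]}}

```text
time: 36.7
tool_pos: [665.0, -102.8, 361.7]
tcp_rot: [180.0, 0.0, 97.8]
ft_force: [0.4, 0.4, -6.0]
finger_gap: 41.3
grip_force: 63.1
```

Request:
{"name": "servo_tool", "arguments": {"plan": [[[0.001,0.0005,-0.01,0,0.037],[0,0,-0.02,0,0.037],[0,0,-0.02,0,0.037],[0,0,-0.02,0,0.037],[0,0,-0.02,0,0.037],[0,0,-0.01,0,0.037],[0,0,-0.01,0,0.037],[0,0,-0.01,0,0.037],[0,0,-0.01,0,0.037],[0,0,-0.01,0,0.037]]]}}

```text
time: 37.7
tool_pos: [666.8, -102.0, 221.3]
tcp_rot: [179.9, 0.0, 97.9]
ft_force: [-0.5, 0.2, -6.3]
finger_gap: 41.6
grip_force: 63.1
```

Request:
{"name": "servo_tool", "arguments": {"plan": [[[0,0,-0.01,0,0.037],[0,0,-0.01,0,0.037],[0,0,-0.01,0,0.037],[0,0,-0.005,0,0.037],[0,0,-0.003,0,0.037],[0,0,0,0,0.037],[0,0,0,0,0.037],[0,0,0,0,0.037]]]}}

```text
time: 38.5
tool_pos: [666.9, -102.1, 184.2]
tcp_rot: [179.9, 0.0, 97.9]
ft_force: [0.6, -0.6, -5.9]
finger_gap: 41.8
grip_force: 63.1
```

Request:
{"name": "servo_tool", "arguments": {"plan": [[[0,0,-0.002,0,0.037],[0,0,0,0,0.037],[0,0,0,0,0.0854],[0,0,0,0,0.0854],[0,0,0,0,0.0854],[0,0,0,0,0.0854],[0,0,0,0,0.0854],[0,0,0,0,0.0854]]]}}

```text
time: 39.3
tool_pos: [666.5, -101.9, 181.5]
tcp_rot: [180.0, 0.0, 97.9]
ft_force: [-0.2, 0.1, 0.6]
finger_gap: 85.1
grip_force: 0.0
```

Request:
{"name": "servo_tool", "arguments": {"plan": [[[0,0,0.015,0,0.0854],[0,0,0.02,0,0.0854],[0,0,0.02,0,0.0854],[0,0,0.03,0,0.0854],[0,0,0.03,0,0.0854],[0,0,0.03,0,0.0854],[0,0,0.02,0,0.0854],[0,0,0.02,0,0.0854],[0,0,0.02,0,0.0854],[0,0,0.01,0,0.0854]]]}}

```text
time: 40.3
tool_pos: [666.8, -102.0, 400.3]
tcp_rot: [179.8, 0.1, 97.9]
ft_force: [0.3, 0.4, 0.9]
finger_gap: 85.0
grip_force: 0.0
```

Request:
{"name": "servo_tool", "arguments": {"plan": [[[0,0,0,0,0.0854],[0,0,0,0,0.0854],[0,0,0,0,0.0854]]]}}

```text
time: 40.6
tool_pos: [666.2, -101.9, 394.7]
tcp_rot: [-179.9, -0.0, 97.9]
ft_force: [-0.6, 0.2, 0.4]
finger_gap: 85.1
grip_force: 0.0
```

```bash
python3 - <<'E'
from h import *
w=snap('wrist','w10.png')['frame']; s=snap('scene','s10.png')['frame']
a=s[130:290,200:413]
cv2.imwrite('pics/c10.png',np.vstack([cv2.resize(w,(480,300)),cv2.resize(a,(480,300))]))
P=[[635.8,120.6,166],[646.2,46.5,147],[656.5,-28,146],[666.6,-102,169]]
print(proj('w10.png',P)*.75, (proj('s10.png',P)-[200,130])*[480/213,300/160]+[0,300])
E
```

```text
[[237.13446733 -64.875086  ]
 [237.22012568  15.68610137]
 [237.18723177  79.94798419]
 [237.0771098  140.44630535]] [[232.77444243 475.60592677]
 [188.90177738 459.56031473]
 [147.22470758 436.02583077]
 [106.73743752 402.44068076]]
```

View pics/c10.png

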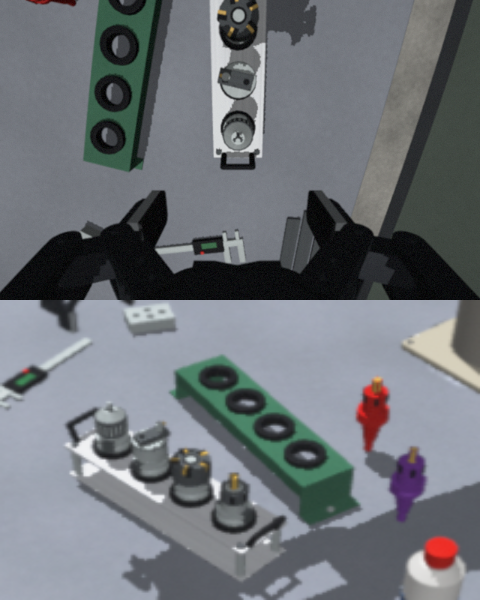

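All four tools stand upright within a few pixels of their predicted seated positions: face mill (238,15), boring head (237,78) and drill chuck (238,138) in the wrist view, end mill tip (235,476) in the scene view. The bystanders have not moved.

```bash
python3 -c "
from bench import r
print(r.hand_in())"
```

```text
the job is handed in; nothing more can be done
None
```

All four tools are in the carrier in the rack's order, left to right: end mill, face mill, boring head, drill chuck. They look upright and seated in the last pictures, and I handed the job in at about 41 s of the 115 s, but the hand-in returned no verdict.

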